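# Hold the griddle's ignition key turned

## Robot

A 7-joint arm with a two-finger parallel gripper is mounted at the origin on the work surface. World frame = base frame: x ahead of the robot, y to its left, z up, the work surface at z = 0. Lengths are in m, angles in degrees, forces in N, time in s.
With the tool pointing down it reaches from about 0.425 to 0.875 m from the base axis. Payload 4.7 kg.
Tool frame: the origin (TCP) lies between the finger pads; the fingertips stand 25 mm ahead of it and the grasp point (between the pads) lies 6 mm ahead of it (env.tip_reach is the distance from the TCP to the fingertips, in m); z points along the fingers, y is the direction in which the jaws open and shut (so a half turn about z gives the same grasp; the last joint's range is limited). The gripper opens to 87 mm and grips with 3 to 60 N. Pads are 19 mm wide; open, the fingers measure 117 mm over their backs; the gripper's body (75 mm by 190 mm) begins 51 mm behind the grasp point.
Start: joints at [-71.041, 18.392, -4.016, 83.108, 1.295, 78.541, -3.26], TCP at [0.203, 0.618, 0.216] pointing down, gripper open.
Joint ranges: [-163.93, 163.93], [-17.29, 119.83], [-79.2, 71.16], [3.27, 140.29], [-89.18, 269.18], [5.43, 117.66], [-154.24, 154.24]. Speed limits (degrees/s): [147.25, 147.25, 180, 180, 180, 180, 180].

## Interface

Orientations are given as [roll, pitch, yaw] about the fixed x, y, z axes, in that order (R = Rz(yaw) Ry(pitch) Rx(roll)).
In Python, from cell import env, viewer, job gives the robot as it stands.
- The arm moves only by the tool move_arm, never from a script. Its argument "steps" is a list of rows, each a list of 7 numbers: the finger opening in cm, from 0 to 8.7, then the shift along the tool's x, y, z in cm, then the turn, a rotation vector about the tool's x, y, z in rad. In form: [[fingers, tx, ty, tz, wx, wy, wz], ...]. A call has 1 to 5 rows; each row shifts and turns the commanded pose from where the row before left it, along the tool's axes as they then stand; what a row does not reach is not made up. A row lasts 1/12 s, in which the tool goes at most 41.7 mm and 7.16 degrees, less where a joint would pass 70% of its speed; a pose out of reach is approached as far as the arm can. A call is refused whole if a number of a shift passes 4.17 or a number of a turn 0.125, either way. A call with a gripper value outside its range is refused whole. The fingers move at their own pace and stop on an object; "force" is the grip in N (left out, the last holds). Time passes only in rows, so rows that do not move let the fingers close. It gives the time, the measured TCP pose, the force and the opening at its end, in the units of the state.
- env.get_obs(): the state, without advancing time (a new reading comes with each control period).
- viewer.read_camera(name): name is "scene" or "side" or "wrist"; returns a dict with "img" (420x560x3 uint8, red, green, blue), "vfov" (degrees; the focal length in pixels is half the picture's height over the tangent of half this angle, whatever the lens; pixels are square), "cx", "cy" (the principal point, pixels), "k1" (the pictures are not rectified: a ray, as slopes to the right and down, at radius r is drawn at 1 + k1 r^2 times it, then the intrinsics apply), "extrinsics" (4x4, takes a point from world to camera coordinates); the wrist camera has in their place "mount" (4x4, takes a point from camera to tool coordinates, whose origin is the TCP and whose axes are the flange's). Camera axes: x right, y down, z forward; pixel columns grow to the right and rows downward; lengths in m; the calibration is good to about 2 mm. A picture is of the moment at which its call begins: read the wrist's pose just before it. There is no depth.
- job.sign_off(): hands the job in, once; it reports no verdict.
The state is a dict: "time_s": time; "qpos": joint angles; "joint_velocities": joint speeds; "effort": joint torques, N m; "tool_pos": TCP position; "tool_rot": TCP orientation; "force": force on the tool from outside, world axes, zero at the start; "wrist_torque": the same for the moment, N m; "grip_width": finger opening in m.
Only numpy, scipy, OpenCV 4.12 (cv2) and the standard library are available. Lean on these libraries where they do the work, as an engineer would, in place of code of your own. Each camera call takes 0.05 s, during which the arm holds its last target.

## Task

Light the griddle's pilot: take the key with the flat rectangular grip out of the key rack, push it into the slot on top of the ignition box, working it past the sticky pins until its collar sits on the plate, and only then turn it a quarter turn clockwise (seen from above) to its stop. The switch springs back, so hold the key turned for three seconds and finish still holding it there, pushed home and turned: do not let go. Leave the other two keys in the rack and everything else where it stands.

Things in the scene. Friction and masses are not known exactly. Their poses are not given: they have to be found in the camera images.
- key: The ignition key, the only one with a flat rectangular black grip; upright, blade down, in one of the rack's three slots (which one varies), tip 14 above the counter. Origin: centre of the blade's lower tip; z up, y along the width of grip and blade, x across their thickness; a half turn about z makes no difference. Blade z 0 to 14 mm, 6 thick (x), 18 wide (y), lowest 6 tapering to 3 x 11.
- key_grip (a point): Centre of the key's black grip, 61 above the tip, axes as the key's. Grip: 10 thick (x), 34 wide (y), 38 tall (42 to 80 above the tip); pinch it across its 10 thickness from above. Below it a steel shank 7 dia, with a collar 18 dia from 26 to 30 above the tip; in the rack the collar rests on the rack's top. Key mass about 40 to 85 g.
- disc_key: Another key, to be left in the rack: same height, round disc grip 38 dia, 10 thick, black; round pin for a blade. Origin at its lower tip.
- tee_key: Another key, to be left in the rack: T-shaped grip, a black bar 12 dia, 44 long at the top; round pin for a blade. Origin at its lower tip.
- rack: Fixed grey plastic key rack, a block 64 (x) x 190 (y) x 40 tall, origin under its centre; three slots in its top at y = -60, 0 and 60 (each about 9.5 x 21, long way along y), a key in each.
- lockbox: Fixed steel ignition box, 130 x 130, flat top 86 above the counter, origin under its centre. On the middle of its top a raised square aluminium key plate, 58 x 58, its face 90 above the counter, with the key slot. A black knob and a white lamp on its front (-x face) are dummies.
- keyway (a point): Centre of the key slot, on the key plate's face, 90 above the counter; z up, the slot's long way along y. The slot in the 5 thick plate is 8.5 (x) x 21 (y); under it is the turning dark steel plug with a slot 8 x 21. The key is home when its collar meets the plate, its tip 26 below the face. It cannot turn until the blade is under the plate (tip at least 19 deep).
- pins (a point): Middle of the two sticky pins inside the plug, 15.5 below the key plate's face, on the slot's axis; out of sight. Each is sprung and stands 5 into the slot from one end (+y end 13 deep, -y end 18 deep). The blade's taper pushes them aside: about 5 to 20 N of downward push; where it catches, rocking the key 2 or 3 mm side to side along the slot helps.
- plug (a joint): Angle of the switch's plug, rad: 0 at rest with its slot in line with the plate's slot, growing clockwise seen from above to the hard stop at 1.45. A spring turns it back (about 0.035 N m at 0, 0.11 N m at the stop). The blade has about 0.12 rad of play in the plug, so the key must turn some 0.12 rad farther than the plug.
- shaker: Leave alone: aluminium shaker can, 48 dia x 85 tall, near the ignition box's side.
- dip_cup: Leave alone: small open steel cup, 66 dia x 45 tall, on the robot's side of the key rack.
- turner: Leave alone: spatula lying on the counter in front of the griddle.
- salt_bowl: Leave alone: white ceramic bowl, 100 dia x 40 tall.
- oil_bottle: Leave alone: amber glass bottle, 66 dia x 200 tall.
- small_pan: Leave alone: open steel pan, 160 x 110 x 65 tall.
- grill_brush: Leave alone: brush lying on the counter.
Things that resemble listed ones, but are neither listed nor needed, are in the scene too. Leave any blue look-alike of the key alone.

How it is judged:
By the outcome, as a careful person would: the job done as asked, in the order asked, and still so for the second after the job is handed in, while the arm keeps its last pose, push and grip.
It also fails if it takes over 61 s, if anything falls off the work surface, if the arm or the gripper's body presses on something with over 40 N, if the wrist force passes 120 N, or if a joint passes its speed limit or range.

## Working session

There is one attempt and no reset: what is moved stays moved. The work goes in short steps, Python scripts to look and compute and a tool call to move; the robot and the scene stay as the last step left them, time stands still between calls to the robot, and variables do not carry over. Pictures are saved under pics/ and viewed, and the job is handed in when it is done.

Besides the shell and the picture viewer there is one more tool, called in YAML: its name, and indented under it one key for each argument. move_arm: Moves the arm, as the interface text tells. Its arguments: {"type":"object","properties":{"steps":{"type":"array"},"force":{"type":"number"}},"required":["steps"]}

```bash
ls; mkdir -p pics; cat > h.py <<'E'
import numpy as np, cv2
from scipy.spatial.transform import Rotation as R
from cell import env, viewer, job
def shot(n,f):
    o=env.get_obs(); c=viewer.read_camera(n); cv2.imwrite('pics/'+f,c['img'][:,:,::-1]); c['obs']=o; return c
def K(c):
    h=c['img'].shape[0]; return h/2/np.tan(np.radians(c['vfov'])/2)
def T_wc(c):
    if 'extrinsics' in c: return np.linalg.inv(np.array(c['extrinsics']))
    o=c['obs']; T=np.eye(4); T[:3,:3]=R.from_euler('xyz',o['tool_rot'],degrees=True).as_matrix(); T[:3,3]=o['tool_pos']
    return T@np.array(c['mount'])
def ray(c,u,v):
    f=K(c); d=np.array([(u-c['cx'])/f,(v-c['cy'])/f]); s=d.copy()
    for _ in range(30): s=d/(1+c['k1']*(s@s))
    T=T_wc(c); return T[:3,3],T[:3,:3]@np.array([s[0],s[1],1])
def onz(c,u,v,z):
    p,d=ray(c,u,v); return p+d*(z-p[2])/d[2]
def proj(c,P):
    q=np.linalg.inv(T_wc(c))@np.append(P,1); s=q[:2]/q[2]; s=s*(1+c['k1']*(s@s)); return s*K(c)+[c['cx'],c['cy']]
E
python3 - <<'E'
from h import *
o=env.get_obs(); print({k:np.round(v,3) for k,v in o.items()})
for n in ['scene','side','wrist']:
    c=shot(n,n+'0.png'); print(n,c['vfov'],c['cx'],c['cy'],c['k1'],np.round(T_wc(c),3).tolist())
E
```

```text
pics
{'time_s': np.float64(0.0), 'qpos': array([-71.042,  18.442,  -4.014,  83.175,   1.296,  78.541,  -3.258]), 'joint_velocities': array([ 0.07 ,  0.061,  0.048,  0.026, -0.016, -0.047, -0.045]), 'effort': array([-1.0000e-03, -4.9128e+01, -4.0400e-01, -3.1254e+01, -6.4000e-02,
        4.4000e-02,  0.0000e+00]), 'tool_pos': array([0.202, 0.617, 0.215]), 'tool_rot': array([-1.79888e+02,  7.00000e-03,  1.61853e+02]), 'force': array([-0.093, -0.115, -0.606]), 'wrist_torque': array([-0.064, -0.02 ,  0.003]), 'grip_width': np.float64(0.087)}
scene 45.67892116693433 280.5195662860903 217.73739885839683 -0.0706353780171462 [[-0.354, 0.51, -0.784, 1.647], [0.935, 0.199, -0.293, 0.389], [0.006, -0.837, -0.547, 0.861], [0.0, 0.0, 0.0, 1.0]]
side 50.43959206343525 275.42323924563186 214.24155299284806 0.02869357858662726 [[-0.795, -0.46, 0.396, -0.06], [-0.607, 0.612, -0.507, 0.741], [-0.009, -0.643, -0.766, 1.236], [0.0, 0.0, 0.0, 1.0]]
wrist 64.13058460569594 281.0672382676049 204.44354202093268 -0.01297692034875638 [[0.311, 0.919, 0.241, 0.137], [0.95, -0.301, -0.079, 0.638], [-0.0, 0.254, -0.967, 0.384], [0.0, 0.0, 0.0, 1.0]]
```

View pics/scene0.png

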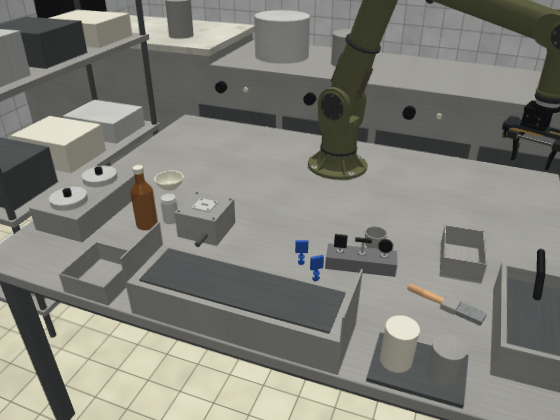

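View pics/side0.png

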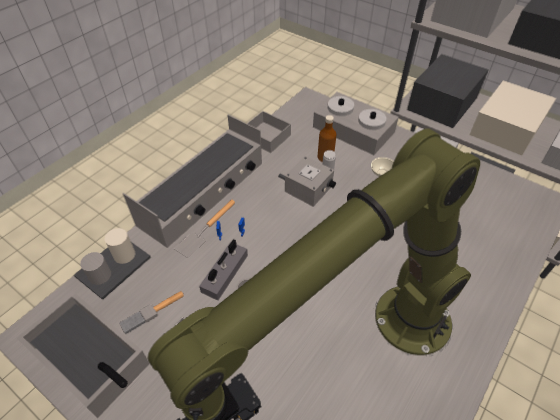

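View pics/wrist0.png

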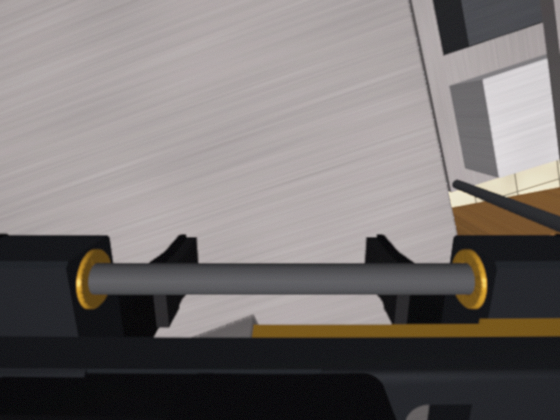

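The scene camera shows the rack at about (362,258). The rectangular grip is at its left end (341,241), the T in the middle and the disc on the right. The ignition box plate is at (205,205), and the blue look-alikes are at (302,247) and (317,265). I'll zoom in next.

```bash
python3 - <<'E'
import cv2,numpy as np
s=cv2.imread('pics/scene0.png'); t=cv2.imread('pics/side0.png')
a=cv2.resize(s[225:280,320:405],None,fx=4.5,fy=4.5,interpolation=2); b=cv2.resize(s[185:245,165:245],None,fx=4.5,fy=4.5,interpolation=2)
c=cv2.resize(t[235:300,195:255],None,fx=4.5,fy=4.5,interpolation=2); d=cv2.resize(t[145:205,275:345],None,fx=4.5,fy=4.5,interpolation=2)
o=np.zeros((600,800,3),np.uint8)
for im,(y,x) in [(a,(0,0)),(b,(0,400)),(c,(300,0)),(d,(300,400))]:
    im=im[:298,:398]; o[y:y+im.shape[0],x:x+im.shape[1]]=im
cv2.imwrite('pics/z0.png',o)
E
```

```text
(no output)
```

View pics/z0.png

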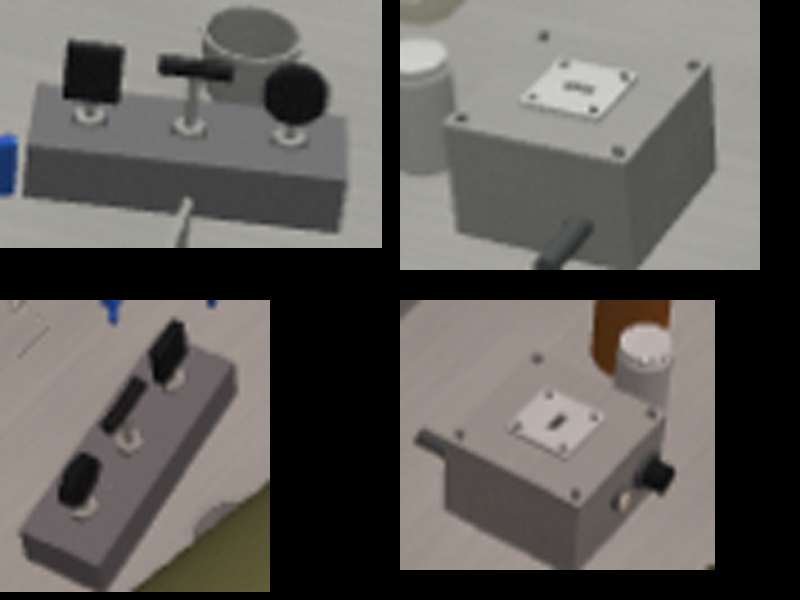

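```bash
python3 - <<'E'
from h import *
S=shot('scene','s1.png'); D=shot('side','d1.png')
Z=lambda x,y,ox,oy:(ox+x/4.5-.4,oy+y/4.5-.4)
sa=lambda x,y:Z(x,y,320,225); sb=lambda x,y:Z(x-400,y,165,185); dc=lambda x,y:Z(x,y-300,195,235); dd=lambda x,y:Z(x-400,y-300,275,145)
def p(n,c,uv,z): print(n,np.round(onz(c,*uv,z),4))
p('grip S',S,sa(93,72),.075);p('grip D',D,dc(169,351),.075)
p('key collar S',S,sa(90,113),.042);p('D',D,dc(174,378),.042)
p('tee S',S,sa(190,127),.042);p('D',D,dc(128,440),.042)
p('disc S',S,sa(290,135),.042);p('D',D,dc(84,507),.042)
for q in [(37,86),(347,119),(343,182),(25,148)]: p('rackS',S,sa(*q),.04)
p('slot S',S,sb(579,87),.09);p('slot D',D,dd(557,422),.09)
for q in [(563,60),(637,73),(600,117),(521,98)]: p('plateS',S,sb(*q),.09)
for q in [(545,389),(604,417),(572,457),(508,426)]: p('plateD',D,dd(*q),.09)
for q in [(711,64),(628,160),(447,120)]: p('boxS',S,sb(*q),.086)
E
```

```text
grip S [0.568  0.1591 0.075 ]
grip D [0.5702 0.1608 0.075 ]
key collar S [0.5648 0.1588 0.042 ]
D [0.5693 0.1604 0.042 ]
tee S [0.5567 0.219  0.042 ]
D [0.5603 0.2207 0.042 ]
disc S [0.5428 0.2774 0.042 ]
D [0.5478 0.2802 0.042 ]
rackS [0.5469 0.1202 0.04  ]
rackS [0.5115 0.3068 0.04  ]
rackS [0.5741 0.3151 0.04  ]
rackS [0.6099 0.131  0.04  ]
slot S [ 0.5545 -0.2584  0.09  ]
slot D [ 0.5557 -0.2541  0.09  ]
plateS [ 0.5278 -0.2846  0.09  ]
plateS [ 0.5249 -0.2309  0.09  ]
plateS [ 0.5823 -0.2284  0.09  ]
plateS [ 0.5803 -0.2871  0.09  ]
plateD [ 0.5855 -0.2799  0.09  ]
plateD [ 0.5285 -0.2817  0.09  ]
plateD [ 0.5237 -0.2286  0.09  ]
plateD [ 0.5848 -0.2266  0.09  ]
boxS [ 0.4907 -0.1932  0.086 ]
boxS [ 0.6152 -0.1919  0.086 ]
boxS [ 0.6157 -0.322   0.086 ]
```

```bash
cat >> h.py <<'E'
def plan(target,yaw,roll=180,pitch=0):
    o=env.get_obs(); R0=R.from_euler('xyz',o['tool_rot'],degrees=True); R1=R.from_euler('xyz',[roll,pitch,yaw],degrees=True)
    d=np.array(target)-o['tool_pos']; w=(R0.inv()*R1).as_rotvec()
    print('t',round(float(o['time_s']),2),'pos',np.round(o['tool_pos'],4),'rot',np.round(o['tool_rot'],2),'F',np.round(o['force'],1),'M',np.round(o['wrist_torque'],2),'w',round(float(o['grip_width']),4),'j7',round(float(o['qpos'][6]),1))
    print('shift(now-frame) cm',np.round(R0.inv().apply(d)*100,2),'shift(target frame) cm',np.round(R1.inv().apply(d)*100,2),'turn',np.round(w,4))
E
python3 - <<'E'
from h import *
plan([.584,.08,.2],100.7)
S=shot('scene','s2.png')
for uv in [(145,226),(168,220),(205,205)]: print(np.round(onz(S,*uv,0),3))
E
```

```text
t 0.25 pos [0.2024 0.6174 0.2156] rot [-179.95    0.    161.85] F [0.  0.1 0.3] M [ 0.02 -0.01 -0.  ] w 0.087 j7 -3.3
shift(now-frame) cm [-53.   -39.18   1.59] shift(target frame) cm [-59.89  27.51   1.56] turn [-8.0000e-04  5.0000e-04  1.0673e+00]
[ 0.609 -0.444  0.   ]
[ 0.554 -0.395  0.   ]
[ 0.432 -0.329  0.   ]
```

move_arm:
  steps:
    - [8.7,-3.3,-2.45,0.1,0,0,0]
    - [8.7,-3.3,-2.45,0.1,0,0,0]
    - [8.7,-3.3,-2.45,0.1,0,0,0]
    - [8.7,-3.3,-2.45,0.1,0,0,0]
    - [8.7,-3.3,-2.45,0.1,0,0,0]

```text
time_s: 0.72
tool_pos: [0.322, 0.4481, 0.2111]
tool_rot: [180.0, 0.0, 161.9]
force: [1.6, -0.0, 0.3]
grip_width: 0.087
```

move_arm:
  steps:
    - [8.7,-3.3,-2.45,0.1,0,0,0]
    - [8.7,-3.3,-2.45,0.1,0,0,0]
    - [8.7,-3.3,-2.45,0.1,0,0,0]
    - [8.7,-3.3,-2.45,0.1,0,0,0]
    - [8.7,-3.3,-2.45,0.1,0,0,0]

```text
time_s: 1.13
tool_pos: [0.4406, 0.2802, 0.2064]
tool_rot: [179.9, 0.0, 161.9]
force: [1.1, 0.7, 1.0]
grip_width: 0.0868
```

move_arm:
  steps:
    - [8.7,-3.3,-2.45,0.1,0,0,0]
    - [8.7,-3.3,-2.45,0.1,0,0,0]
    - [8.7,-3.3,-2.45,0.1,0,0,0]
    - [8.7,-3.3,-2.45,0.1,0,0,0]
    - [8.7,-3.3,-2.45,0.1,0,0,0]

```text
time_s: 1.55
tool_pos: [0.5593, 0.1125, 0.2014]
tool_rot: [180.0, 0.0, 161.9]
force: [0.6, -0.2, 0.0]
grip_width: 0.0871
```

move_arm:
  steps:
    - [8.7,0,0,0,0,0,0.12]
    - [8.7,0,0,0,0,0,0.12]
    - [8.7,0,0,0,0,0,0.12]
    - [8.7,0,0,0,0,0,0.12]
    - [8.7,0,0,0,0,0,0.12]

```text
time_s: 1.97
tool_pos: [0.5584, 0.1141, 0.201]
tool_rot: [-180.0, -0.0, 127.1]
force: [0.7, 0.1, 0.3]
grip_width: 0.0871
```

move_arm:
  steps:
    - [8.7,0,0,0,0,0,0.12]
    - [8.7,0,0,0,0,0,0.12]
    - [8.7,0,0,0,0,0,0.12]
    - [8.7,0,0,0,0,0,0.107]
    - [8.7,0,0,0,0,0,0]

```text
time_s: 2.38
tool_pos: [0.5584, 0.1143, 0.2011]
tool_rot: [180.0, -0.0, 100.6]
force: [0.9, -0.3, -1.1]
grip_width: 0.0872
```

```bash
python3 - <<'E'
from h import *
plan([.584,.08,.2],100.7)
c=shot('wrist','w1.png')
print(proj(c,[.569,.16,.094]))
E
```

```text
t 2.38 pos [0.5584 0.1143 0.2011] rot [179.99  -0.   100.57] F [ 0.9 -0.3 -1.1] M [-0.09 -0.02 -0.03] w 0.0872 j7 0.1
shift(now-frame) cm [-3.84  1.89  0.11] shift(target frame) cm [-3.85  1.88  0.11] turn [ 0.0002 -0.0001 -0.0023]
[304.07260487 149.47003093]
```

View pics/w1.png

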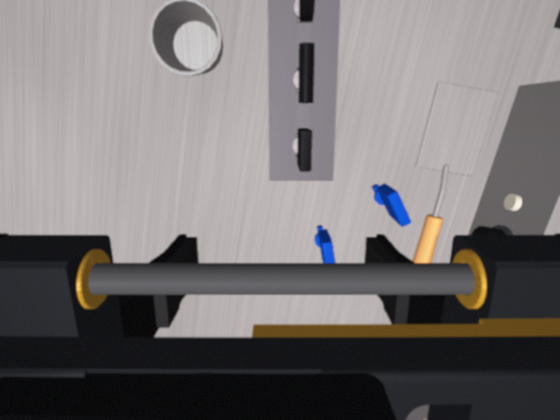

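```bash
python3 - <<'E'
from h import *
c=shot('wrist','w2.png'); 
im=c['img']; g=im.max(2)
m=np.zeros_like(g); m[120:180,285:325]=(g[120:180,285:325]<50)*255
n,l,st,ce=cv2.connectedComponentsWithStats(m); i=1+np.argmax(st[1:,4]); print(st[i],ce[i])
r=cv2.minAreaRect(np.argwhere(l==i)[:,::-1].astype(np.float32)); print(r, onz(c,*r[0],.094),onz(c,*r[0],.085))
# rack edges: rows scan
L=[];Rr=[]
for v in range(100,180,4):
    row=im[v].astype(int).sum(1); d=np.diff(cv2.GaussianBlur(row[None].astype(np.float32),(5,1),0)[0])
    a=255+np.argmin(d[255:285])+.5; b=320+np.argmax(d[320:350])+.5
    L.append(onz(c,a,v,.04)[:2]);Rr.append(onz(c,b,v,.04)[:2])
for e in (L,Rr):
    vx=cv2.fitLine(np.array(e,np.float32),cv2.DIST_HUBER,0,.01,.01).ravel(); print(np.degrees(np.arctan2(vx[1],vx[0])),vx)
w=np.array([onz(c,u,v,.04)[:2] for u,v in [(268,179),(333,180)]]);print(w)
z=cv2.resize(im[100:200,255:355][:,:,::-1],None,fx=6,fy=6,interpolation=2); cv2.imwrite('pics/z2.png',z)
E
```

```text
[298 129  13  42 442] [304.4479638  149.49547511]
((304.0, 149.5), (41.0, 12.0), 90.0) [0.56868877 0.1600583  0.094     ] [0.56944667 0.1593475  0.085     ]
-79.679665 [ 0.17915134 -0.9838215   0.53673863  0.1625452 ]
-79.453384 [ 0.18303531 -0.9831063   0.6002265   0.17187068]
[[0.54390183 0.12040617]
 [0.60793079 0.13165589]]
```

View pics/z2.png

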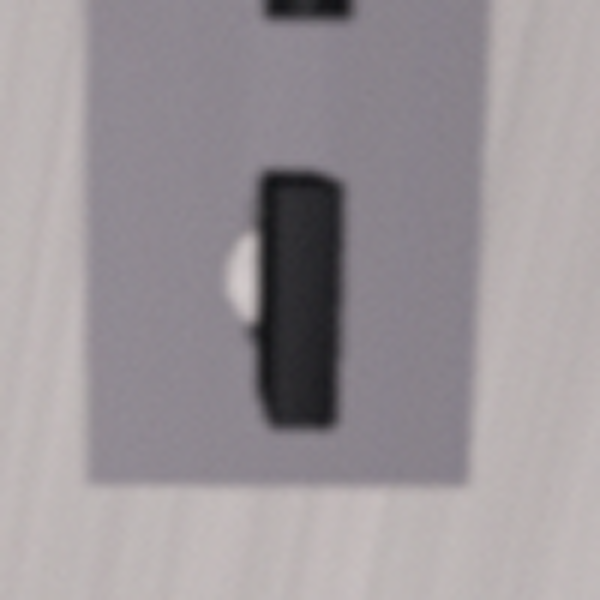

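```bash
python3 - <<'E'
from h import *
plan([.5694,.16,.125],100.45)
E
```

```text
t 2.48 pos [0.5584 0.1143 0.2011] rot [179.99  -0.   100.9 ] F [ 0.7 -0.1 -0.4] M [-0.13  0.05 -0.01] w 0.0867 j7 0.4
shift(now-frame) cm [4.28 1.95 7.61] shift(target frame) cm [4.29 1.91 7.61] turn [ 0.0001 -0.0001  0.0079]
```

move_arm:
  steps:
    - [5.0,1.43,0.64,2.0,0,0,0.004]
    - [5.0,1.43,0.64,2.0,0,0,0]
    - [5.0,1.43,0.64,2.0,0,0,0]
    - [5.0,0,0,1.6,0,0,0]
    - [5.0,0,0,0,0,0,0]

```text
time_s: 2.9
tool_pos: [0.5668, 0.1605, 0.1212]
tool_rot: [-179.6, 0.1, 100.8]
force: [-0.3, -0.0, -1.3]
grip_width: 0.0616
```

```bash
python3 - <<'E'
from h import *
plan([.5694,.16,.082],100.45)
shot('wrist','w3.png');shot('scene','s3.png')
s=cv2.imread('pics/s3.png'); cv2.imwrite('pics/z3.png',cv2.resize(s[190:290,290:420],None,fx=5,fy=5,interpolation=2))
E
```

```text
t 2.9 pos [0.5668 0.1605 0.1212] rot [-1.7963e+02  8.0000e-02  1.0076e+02] F [-0.3 -0.  -1.3] M [-0.14  0.07 -0.03] w 0.0616 j7 -2.0
shift(now-frame) cm [-0.1   0.27  3.92] shift(target frame) cm [-0.1   0.25  3.92] turn [-0.0065  0.0013  0.0054]
```

View pics/z3.png

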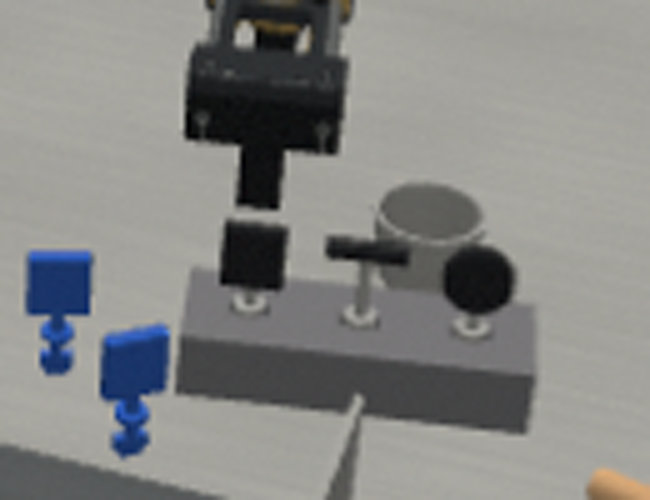

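View pics/w3.png

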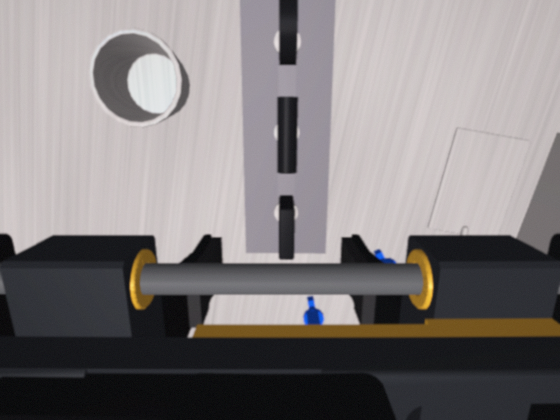

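The key's grip is centred below the fingers at (286,225) in the wrist view, and the finger gap is centred near column 283. I'll let the arm settle and re-check.

move_arm:
  steps:
    - [4.0,0,0,0,0,0,0]
    - [4.0,0,0,0,0,0,0]
    - [4.0,0,0,0,0,0,0]

```text
time_s: 3.25
tool_pos: [0.5703, 0.1596, 0.1265]
tool_rot: [179.9, -0.0, 100.5]
force: [-0.6, 0.2, -0.0]
grip_width: 0.0421
```

```bash
python3 - <<'E'
from h import *
plan([.5694,.16,.082],100.45)
c=shot('wrist','w4.png')
im=c['img'];g=im.max(2);m=np.zeros_like(g);m[190:255,270:310]=(g[190:255,270:310]<50)*255
n,l,st,ce=cv2.connectedComponentsWithStats(m); i=1+np.argmax(st[1:,4]); print(st[i],ce[i])
u=st[i][0]+(st[i][2]-1)/2;v=st[i][1]+(st[i][3]-1)/2
print(onz(c,u,v,.094),onz(c,u,v,.085))
E
```

```text
t 3.25 pos [0.5703 0.1596 0.1265] rot [ 1.7986e+02 -4.0000e-02  1.0046e+02] F [-0.6  0.2 -0. ] M [-0.08  0.08  0.03] w 0.0421 j7 -2.1
shift(now-frame) cm [ 0.05 -0.09  4.45] shift(target frame) cm [ 0.05 -0.08  4.45] turn [ 0.0024 -0.0006  0.0002]
[275 192  12  61 531] [281.39359699 223.41431262]
[0.5691961  0.16406526 0.094     ] [0.56971941 0.16125592 0.085     ]
```

move_arm:
  steps:
    - [4.0,0.02,-0.04,1.5,0,0,0]
    - [4.0,0.02,-0.04,1.5,0,0,0]
    - [4.0,0,0,1.4,0,0,0]
    - [4.0,0,0,0,0,0,0]
    - [4.0,0,0,0,0,0,0]

```text
time_s: 3.72
tool_pos: [0.5683, 0.16, 0.081]
tool_rot: [-180.0, 0.0, 100.5]
force: [0.2, 0.4, -0.3]
grip_width: 0.0399
```

move_arm:
  steps:
    - [0.5,0,0,0,0,0,0]
    - [0.5,0,0,0,0,0,0]
    - [0.5,0,0,0,0,0,0]
    - [0.5,0,0,0,0,0,0]
    - [0.5,0,0,0,0,0,0]
  force: 20

```text
time_s: 4.13
tool_pos: [0.5689, 0.1603, 0.0816]
tool_rot: [179.9, -0.0, 100.5]
force: [0.2, -0.7, 0.2]
grip_width: 0.0145
```

```bash
python3 - <<'E'
from h import *
plan([.5694,.16,.082],100.45)
s=shot('scene','s5.png')['img'][:,:,::-1]; t=shot('side','d5.png')['img'][:,:,::-1]
o=np.hstack([cv2.resize(s[210:290,310:400],None,fx=4.4,fy=4.4,interpolation=2),cv2.resize(t[230:310,190:280],None,fx=4.4,fy=4.4,interpolation=2)])
cv2.imwrite('pics/z5.png',o)
E
```

```text
t 4.13 pos [0.5689 0.1603 0.0816] rot [ 1.7995e+02 -2.0000e-02  1.0049e+02] F [ 0.2 -0.7  0.2] M [-0.08  0.05  0.  ] w 0.0145 j7 -1.2
shift(now-frame) cm [-0.04  0.05 -0.04] shift(target frame) cm [-0.04  0.05 -0.04] turn [ 0.0009 -0.0003  0.0006]
```

View pics/z5.png

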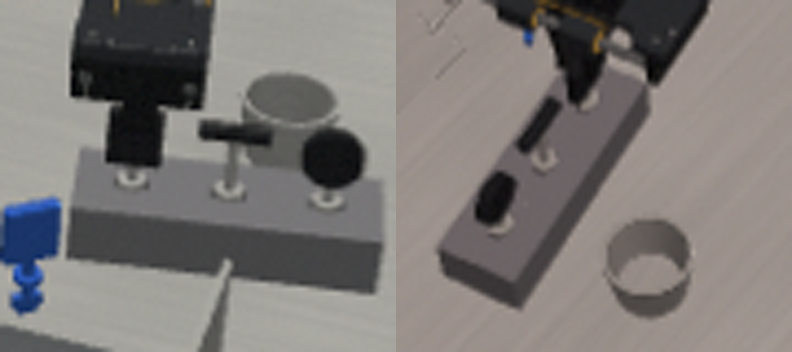

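Still closing (14.5 mm).

move_arm:
  steps:
    - [0.5,0,0,0,0,0,0]
    - [0.5,0,0,0,0,0,0]
    - [0.5,0,0,0,0,0,0]
    - [0.5,0,0,0,0,0,0]
  force: 45

```text
time_s: 4.57
tool_pos: [0.5689, 0.1603, 0.0814]
tool_rot: [180.0, -0.0, 100.5]
force: [1.0, 0.5, 2.0]
grip_width: 0.0092
```

```bash
python3 - <<'E'
from h import *
plan([.5694,.16,.2],100.45)
E
```

```text
t 4.57 pos [0.5689 0.1603 0.0814] rot [ 1.7996e+02 -1.0000e-02  1.0049e+02] F [1.  0.5 2. ] M [ 0.01 -0.06 -0.02] w 0.0092 j7 -1.2
shift(now-frame) cm [ -0.04   0.05 -11.86] shift(target frame) cm [ -0.04   0.04 -11.86] turn [ 0.0008 -0.0002  0.0007]
```

move_arm:
  steps:
    - [0.5,0,0,-1.0,0,0,0]
    - [0.5,0,0,-1.5,0,0,0]
    - [0.5,0,0,-2.0,0,0,0]
    - [0.5,0,0,-2.5,0,0,0]
    - [0.5,0,0,-3.0,0,0,0]

```text
time_s: 4.98
tool_pos: [0.5671, 0.1597, 0.181]
tool_rot: [-179.8, 0.0, 100.5]
force: [0.3, 1.1, -1.0]
grip_width: 0.0097
```

move_arm:
  steps:
    - [0.5,0,0,-2.5,0,0,0]
    - [0.5,0,0,-1.0,0,0,0]
    - [0.5,0,0,0,0,0,0]

```text
time_s: 5.23
tool_pos: [0.57, 0.1605, 0.2191]
tool_rot: [179.7, -0.1, 100.5]
force: [0.2, 0.3, -0.9]
grip_width: 0.0094
```

```bash
python3 - <<'E'
from h import *
plan([.555,-.30,.215],90)
s=shot('scene','s6.png')['img'][:,:,::-1]; t=shot('side','d6.png')['img'][:,:,::-1]
o=np.hstack([cv2.resize(s[180:290,300:400],None,fx=4,fy=4,interpolation=2),cv2.resize(t[180:290,190:290],None,fx=4,fy=4,interpolation=2)])
cv2.imwrite('pics/z6.png',o)
E
```

```text
t 5.23 pos [0.57   0.1605 0.2191] rot [ 1.7972e+02 -8.0000e-02  1.0048e+02] F [ 0.2  0.3 -0.9] M [-0.12 -0.01 -0.07] w 0.0094 j7 -3.7
shift(now-frame) cm [-45.01  -9.85   0.31] shift(target frame) cm [-46.05  -1.5    0.41] turn [ 0.0048 -0.0018  0.1829]
```

View pics/z6.png

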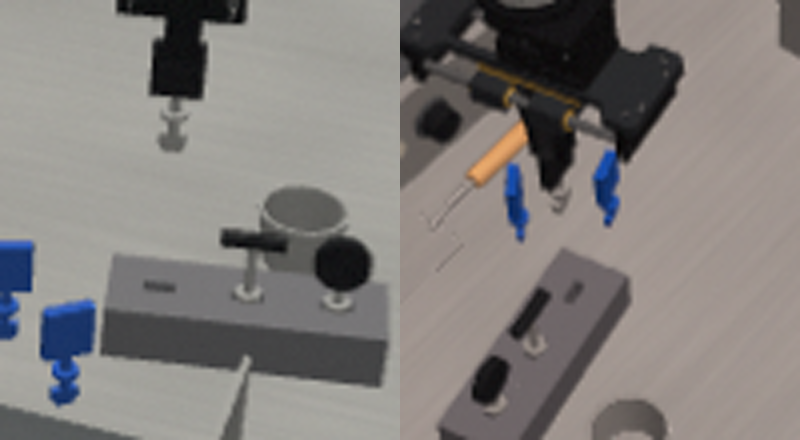

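move_arm:
  steps:
    - [0.5,0,0,0,0,0,0.09]
    - [0.5,0,0,0,0,0,0.093]
    - [0.5,-3.0,-0.1,0,0,0,0]
    - [0.5,-3.5,-0.12,0,0,0,0]
    - [0.5,-3.5,-0.12,0,0,0,0]

```text
time_s: 5.75
tool_pos: [0.5635, 0.0597, 0.2132]
tool_rot: [-179.7, 0.1, 90.2]
force: [1.2, -0.1, -0.3]
grip_width: 0.009
```

move_arm:
  steps:
    - [0.5,-3.5,-0.12,0,0,0,0]
    - [0.5,-3.5,-0.12,0,0,0,0]
    - [0.5,-3.5,-0.12,0,0,0,0]
    - [0.5,-3.5,-0.12,0,0,0,0]
    - [0.5,-3.5,-0.12,0,0,0,0]

```text
time_s: 6.17
tool_pos: [0.5574, -0.1161, 0.2136]
tool_rot: [-179.8, -0.0, 90.0]
force: [1.3, -0.3, -0.7]
grip_width: 0.0093
```

move_arm:
  steps:
    - [0.5,-3.5,-0.12,0,0,0,0]
    - [0.5,-3.5,-0.12,0,0,0,0]
    - [0.5,-3.5,-0.12,0,0,0,0]
    - [0.5,-3.0,-0.12,0,0,0,0]
    - [0.5,0,0,0,0,0,0]

```text
time_s: 6.58
tool_pos: [0.5503, -0.258, 0.2138]
tool_rot: [-179.7, 0.3, 89.4]
force: [-1.1, -0.6, 0.2]
grip_width: 0.0093
```

move_arm:
  steps:
    - [0.5,0,0,0,0,0,0]
    - [0.5,0,0,0,0,0,0]
    - [0.5,0,0,0,0,0,0]

```text
time_s: 6.83
tool_pos: [0.5544, -0.2477, 0.2146]
tool_rot: [-179.9, -0.1, 90.1]
force: [-0.1, 0.8, -1.1]
grip_width: 0.0092
```

```bash
python3 - <<'E'
from h import *
plan([.555,-.30,.215],90)
c=shot('wrist','w7.png')
E
```

```text
t 6.83 pos [ 0.5544 -0.2477  0.2146] rot [-1.7989e+02 -9.0000e-02  9.0130e+01] F [-0.1  0.8 -1.1] M [-0.09  0.03  0.05] w 0.0092 j7 30.3
shift(now-frame) cm [-5.23  0.05 -0.04] shift(target frame) cm [-5.23  0.06 -0.04] turn [-0.0019 -0.0016  0.0024]
```

View pics/w7.png

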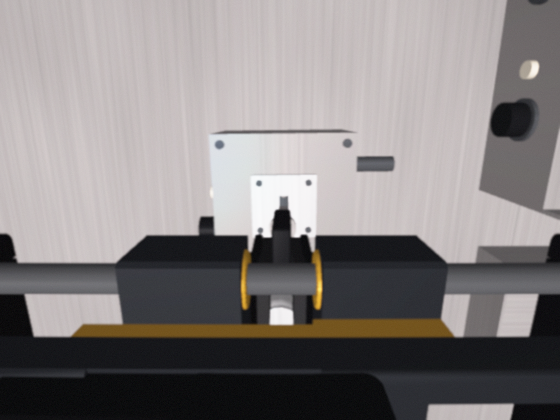

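move_arm:
  steps:
    - [0.5,-2.5,0,0,0,0,0]
    - [0.5,-2.0,0,0,0,0,0]
    - [0.5,0,0,0,0,0,0]
    - [0.5,0,0,0,0,0,0]
    - [0.5,0,0,0,0,0,0]

```text
time_s: 7.3
tool_pos: [0.5549, -0.293, 0.2157]
tool_rot: [-180.0, -0.1, 90.1]
force: [-0.3, 0.2, -0.6]
grip_width: 0.0094
```

```bash
python3 - <<'E'
from h import *
plan([.555,-.30,.215],90)
c=shot('wrist','w8.png')
cv2.imwrite('pics/z8.png',cv2.resize(c['img'][90:240,190:380,::-1],None,fx=4,fy=4,interpolation=2))
E
```

```text
t 7.3 pos [ 0.5549 -0.293   0.2157] rot [-1.800e+02 -8.000e-02  9.011e+01] F [-0.3  0.2 -0.6] M [-0.05  0.07  0.06] w 0.0094 j7 35.4
shift(now-frame) cm [-0.7   0.01  0.07] shift(target frame) cm [-0.7   0.01  0.07] turn [-0.0001 -0.0014  0.002 ]
```

View pics/z8.png

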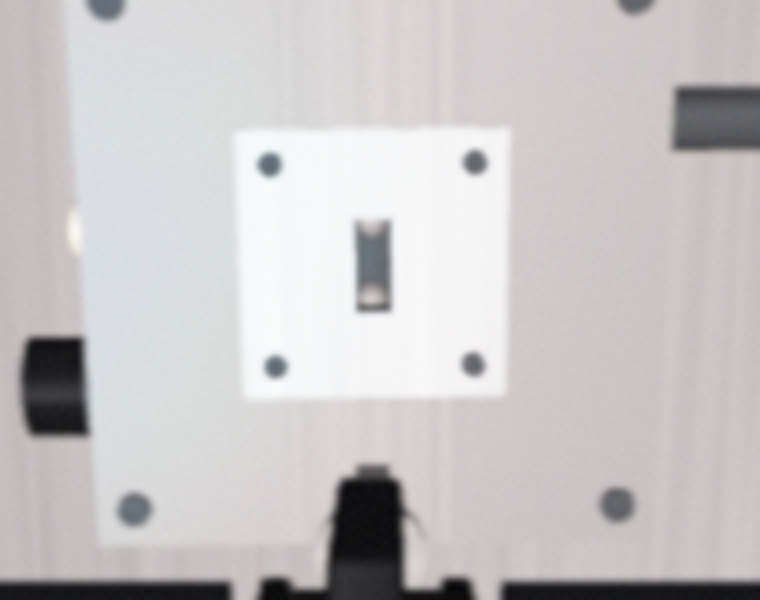

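The slot shows clearly, centred at zoom (373.5,265), which is about (283.0,156.0) in the image. I'll measure the plate, its screws and the yaw.

```bash
python3 - <<'E'
from h import *
c=shot('wrist','w9.png'); im=c['img']; g=im.min(2).astype(np.uint8)
print(c['obs']['tool_pos'],c['obs']['tool_rot'])
x0,y0=190,90
u=lambda a:x0+(a+.5)/4-.5; v=lambda b:y0+(b+.5)/4-.5
def W(a,b,z=.09): return onz(c,u(a),v(b),z)[:2]
# slot mask
m=np.zeros_like(g); m[140:172,272:294]=(g[140:172,272:294]<190)*255
n,l,st,ce=cv2.connectedComponentsWithStats(m); i=1+np.argmax(st[1:,4]); print(st[i],ce[i])
cu=st[i][0]+(st[i][2]-1)/2; cv_=st[i][1]+(st[i][3]-1)/2; print('slot mask',onz(c,cu,cv_,.09)); print('slot eye',W(373.5,265))
# plate threshold
m=np.zeros_like(g); m[115:195,240:325]=(g[115:195,240:325]>225)*255
k=cv2.findContours(m,cv2.RETR_EXTERNAL,cv2.CHAIN_APPROX_NONE)[0]; k=max(k,key=cv2.contourArea); print('area',cv2.contourArea(k))
P=np.array([onz(c,*q[0],.09)[:2] for q in k],np.float32); print('plate',cv2.minAreaRect(P))
# screws
S=np.array([W(a,b) for a,b in [(270,164),(475,162),(473,364),(276,367)]]); print(S,S.mean(0))
d1=S[1]-S[0];d2=S[2]-S[3];d3=S[0]-S[3];d4=S[1]-S[2]
for d in (d1,d2): print(np.degrees(np.arctan2(d[1],d[0])))
for d in (d3,d4): print(np.degrees(np.arctan2(d[1],d[0]))-90)
e=np.array([W(373.5,221),W(373.5,309)]);d=e[0]-e[1];print('slot len',np.linalg.norm(d))
B=np.array([W(a,b,.086) for a,b in [(98,546),(82,300)]]);d=B[1]-B[0];print('box edge',np.degrees(np.arctan2(d[1],d[0]))-90)
E
```

```text
[ 0.5550721  -0.29265654  0.21579282] [ 1.79994442e+02 -8.76455631e-02  9.01472614e+01]
[279 145   9  24 197] [283.02538071 156.73604061]
slot mask [ 0.55668697 -0.25736479  0.09      ]
slot eye [ 0.55668476 -0.2568183 ]
area 4448.0
plate ((0.5560560822486877, -0.25722044706344604), (0.05925804749131203, 0.05951399356126785), 1.3754311800003052)
[[ 0.53430898 -0.23520263]
 [ 0.57844524 -0.23466448]
 [ 0.57900422 -0.27878869]
 [ 0.53498052 -0.27958691]] [ 0.55668474 -0.25706068]
0.6985634265455379
1.038751609475781
0.8668298196805893
0.7258050046828544
slot len 0.01922946871479477
box edge 0.8277137264773842
```

```bash
python3 - <<'E'
from h import *
c=shot('wrist','w10.png'); o=c['obs']
T=R.from_euler('xyz',o['tool_rot'],degrees=True)
for z in (.0674,.05): 
  for x in (.009,.0055): print(z,x,proj(c,o['tool_pos']+T.apply([x,0,z])))
print(np.round(np.array(c['mount']),4).tolist())
z=cv2.resize(c['img'][200:240,260:310,::-1],None,fx=12,fy=12,interpolation=2); cv2.imwrite('pics/z10.png',z)
plan([.5563,-.2566,.19],90.9)
E
```

```text
0.0674 0.009 [281.03885796 201.63481248]
0.0674 0.0055 [281.03877712 206.27646086]
0.05 0.009 [281.02682854 207.91759466]
0.05 0.0055 [281.02678871 212.87714105]
[[0.0, -0.9675, -0.253, 0.0688], [1.0, 0.0001, -0.0004, 0.0001], [0.0004, -0.253, 0.9675, -0.1694], [0.0, 0.0, 0.0, 1.0]]
t 7.45 pos [ 0.555 -0.293  0.216] rot [ 1.7999e+02 -6.0000e-02  9.0150e+01] F [-0.3 -0.2  0.3] M [-0.08  0.01 -0.01] w 0.0091 j7 35.5
shift(now-frame) cm [3.63 0.14 2.6 ] shift(target frame) cm [3.63 0.19 2.6 ] turn [ 0.0002 -0.0011 -0.0131]
```

View pics/z10.png

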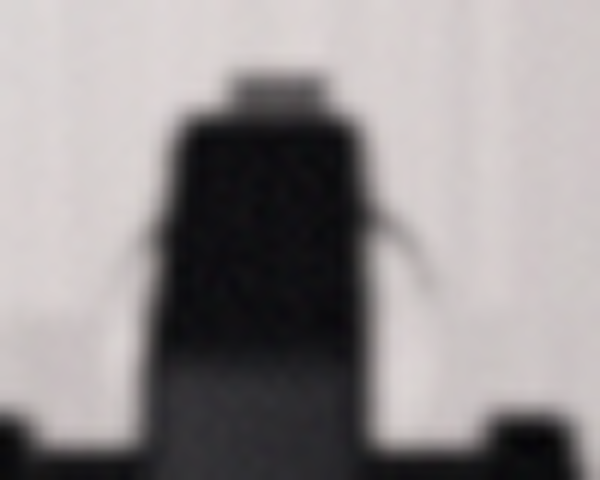

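move_arm:
  steps:
    - [0.5,0,0,0,0,0,-0.0125]
    - [0.5,1.2,0.025,0.8,0,0,0]
    - [0.5,1.2,0.025,0.9,0,0,0]
    - [0.5,1.23,0.02,0.9,0,0,0]
    - [0.5,0,0,0,0,0,0]

```text
time_s: 7.87
tool_pos: [0.5546, -0.2541, 0.1881]
tool_rot: [-179.9, -0.2, 91.0]
force: [-0.3, -0.1, -0.8]
grip_width: 0.0092
```

move_arm:
  steps:
    - [0.5,0,0,1.0,0,0,0]
    - [0.5,0,0,0.8,0,0,0]
    - [0.5,0,0,0.4,0,0,0]
    - [0.5,0,0,0,0,0,0]
    - [0.5,0,0,0,0,0,0]

```text
time_s: 8.28
tool_pos: [0.5543, -0.2592, 0.1678]
tool_rot: [-180.0, 0.0, 90.7]
force: [0.4, 0.1, -1.4]
grip_width: 0.0096
```

```bash
python3 - <<'E'
from h import *
plan([.5555,-.2566,.1624],90.9)
s=shot('scene','s11.png')['img'][:,:,::-1]; t=shot('side','d11.png')['img'][:,:,::-1]
o=np.hstack([cv2.resize(s[160:240,160:250],None,fx=4.4,fy=4.4,interpolation=2),cv2.resize(t[130:210,265:355],None,fx=4.4,fy=4.4,interpolation=2)])
cv2.imwrite('pics/z11.png',o)
E
```

```text
t 8.28 pos [ 0.5543 -0.2592  0.1678] rot [-1.7997e+02  1.0000e-02  9.0660e+01] F [ 0.4  0.1 -1.4] M [-0.08  0.08 -0.03] w 0.0096 j7 33.1
shift(now-frame) cm [0.26 0.13 0.54] shift(target frame) cm [0.26 0.13 0.54] turn [-0.0005  0.0003 -0.0042]
```

View pics/z11.png

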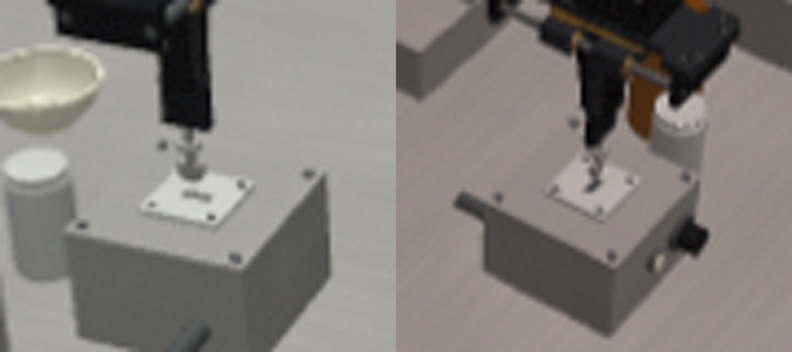

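move_arm:
  steps:
    - [0.5,0.15,0.08,0.2,0,0,0]
    - [0.5,0,0,0,0,0,0]
    - [0.5,0,0,0,0,0,0]
    - [0.5,0,0,0,0,0,0]

```text
time_s: 8.72
tool_pos: [0.5555, -0.2569, 0.1661]
tool_rot: [180.0, -0.0, 90.7]
force: [-0.7, 0.4, -0.7]
grip_width: 0.0089
```

```bash
python3 - <<'E'
from h import *
plan([.5555,-.2566,.1624],90.9)
s=shot('scene','s12.png')
plan([.5555,-.2566,.1624],90.9)
d=shot('side','d12.png')
for c,box in ((s,(175,190,240,225)),(d,(290,150,335,190))):
    pass
o=env.get_obs()['tool_pos']
for c in(s,d): print('tip',proj(c,o-[0,0,.0674]),'slot',proj(c,[.5567,-.257,.09]))
a=cv2.resize(s['img'][180:220,180:230,::-1],None,fx=8,fy=8,interpolation=2);b=cv2.resize(d['img'][150:190,287:337,::-1],None,fx=8,fy=8,interpolation=2)
cv2.imwrite('pics/z12.png',np.hstack([a,b]))
E
```

```text
t 8.72 pos [ 0.5555 -0.2569  0.1661] rot [179.99  -0.    90.73] F [-0.7  0.4 -0.7] M [-0.06  0.04  0.  ] w 0.0089 j7 33.0
shift(now-frame) cm [0.03 0.   0.37] shift(target frame) cm [0.03 0.   0.37] turn [ 0.0002 -0.     -0.003 ]
t 8.77 pos [ 0.5555 -0.257   0.1662] rot [179.98  -0.    90.73] F [-0.4 -0.2 -0.3] M [-0.12  0.07 -0.04] w 0.009 j7 33.0
shift(now-frame) cm [0.04 0.   0.38] shift(target frame) cm [0.04 0.   0.38] turn [ 0.0003 -0.     -0.0031]
tip [204.41858976 201.63804956] slot [204.44133302 204.38448433]
tip [310.12760622 169.56599715] slot [309.72392197 171.14816214]
```

View pics/z12.png

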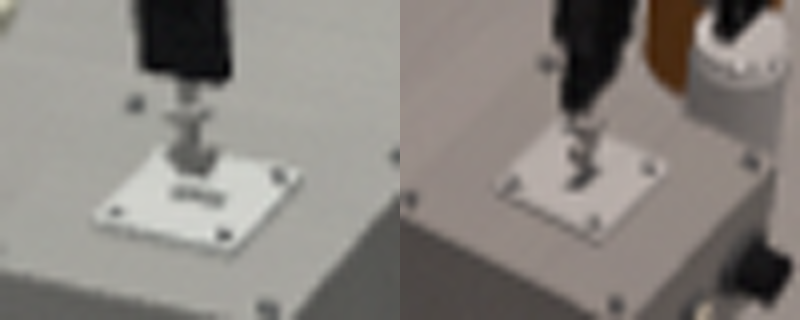

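```bash
python3 - <<'E'
from h import *
s=shot('scene','s13.png'); g=cv2.GaussianBlur(s['img'].min(2),(1,3),0).astype(float)
o=env.get_obs()['tool_pos']
for v in (184,186,188): # grip dark
    r=g[v]; idx=np.arange(192,216); w=np.clip(90-r[idx],0,None); print('grip',v,(w*idx).sum()/w.sum())
for v in (199,200,201): 
    idx=np.arange(199,209); w=np.clip(150-g[v][idx],0,None); print('blade',v,(w*idx).sum()/w.sum(), g[v][idx].astype(int))
for v in (203,204,205): 
    idx=np.arange(198,212); w=np.clip(195-g[v][idx],0,None); print('slot',v,(w*idx).sum()/w.sum(), g[v][idx].astype(int))
for z in (0,-.02,-.0674,-.0762): print(z,proj(s,o+[0,0,z]))
print('dy 1mm',proj(s,[.5567,-.256,.09])-proj(s,[.5567,-.257,.09]),proj(s,[.5567,-.257,.09]))
E
```

```text
grip 184 202.51049868766404
grip 186 202.73116883116884
grip 188 203.5533834586466
blade 199 203.57746478873239 [190 167 119  97  93  97 106 104 162 181]
blade 200 203.9227642276423 [200 186 148 106  98  94  93 115 181 197]
blade 201 203.9298245614035 [202 199 183 137 126 115 108 152 197 204]
slot 203 203.6161616161616 [204 204 203 179 153 157 153 162 175 188 198 203 203 204]
slot 204 204.2394366197183 [205 204 205 175 149 154 146 153 151 158 190 203 204 204]
slot 205 205.0487804878049 [205 205 205 191 178 181 175 166 156 156 193 203 204 205]
0 [202.626228   181.53184524]
-0.02 [203.16469831 187.60471543]
-0.0674 [204.41544473 201.64197612]
-0.0762 [204.64377164 204.19428019]
dy 1mm [0.30155536 0.06461993] [204.44133302 204.38448433]
```

move_arm:
  steps:
    - [0.5,0.03,0,0.4,0,0,-0.002]
    - [0.5,0,0,0.4,0,0,0]
    - [0.5,0,0,0.3,0,0,0]
    - [0.5,0,0,0,0,0,0]
    - [0.5,0,0,0,0,0,0]

```text
time_s: 9.28
tool_pos: [0.5551, -0.2566, 0.1546]
tool_rot: [-180.0, -0.0, 90.8]
force: [-0.0, -0.2, -0.3]
grip_width: 0.0091
```

move_arm:
  steps:
    - [0.5,0,0,0.2,0,0,0]
    - [0.5,0,0,0.2,0,0,0]
    - [0.5,0,0,0.2,0,0,0]
    - [0.5,0,0,0,0,0,0]
    - [0.5,0,0,0,0,0,0]

```text
time_s: 9.7
tool_pos: [0.5553, -0.2566, 0.1489]
tool_rot: [-180.0, -0.0, 90.8]
force: [-0.0, -0.3, -1.1]
grip_width: 0.0091
```

move_arm:
  steps:
    - [0.5,0,0,0.2,0,0,0]
    - [0.5,0,0,0.2,0,0,0]
    - [0.5,0,0,0,0,0,0]
    - [0.5,0,0,0,0,0,0]
  force: 60

```text
time_s: 10.03
tool_pos: [0.5553, -0.2566, 0.1449]
tool_rot: [-180.0, -0.0, 90.8]
force: [0.5, 0.1, -1.3]
grip_width: 0.009
```

move_arm:
  steps:
    - [0.5,0,0,0.15,0,0,0]
    - [0.5,0,0,0.15,0,0,0]
    - [0.5,0,0,0,0,0,0]
    - [0.5,0,0,0,0,0,0]

```text
time_s: 10.37
tool_pos: [0.5554, -0.257, 0.1421]
tool_rot: [180.0, 0.0, 90.8]
force: [-0.0, -1.0, -1.5]
grip_width: 0.0087
```

move_arm:
  steps:
    - [0.5,0,0,0.15,0,0,0]
    - [0.5,0,0,0.15,0,0,0]
    - [0.5,0,0,0,0,0,0]
    - [0.5,0,0,0,0,0,0]

```text
time_s: 10.7
tool_pos: [0.5565, -0.2575, 0.1412]
tool_rot: [179.8, 0.1, 90.8]
force: [-1.1, -0.1, 8.8]
grip_width: 0.0088
```

move_arm:
  steps:
    - [0.5,0.2,0,0.1,0,0,0]
    - [0.5,-0.2,0,0,0,0,0]
    - [0.5,-0.2,0,0.1,0,0,0]
    - [0.5,0.2,0,0,0,0,0]
    - [0.5,0,0,0,0,0,0]

```text
time_s: 11.12
tool_pos: [0.5574, -0.2579, 0.1409]
tool_rot: [179.7, 0.1, 90.8]
force: [-2.5, 0.9, 14.9]
grip_width: 0.0089
```

move_arm:
  steps:
    - [0.5,0.2,0,0.1,0,0,0]
    - [0.5,-0.2,0,0,0,0,0]
    - [0.5,-0.2,0,0.1,0,0,0]
    - [0.5,0.2,0,0,0,0,0]
    - [0.5,0,0,0,0,0,0]

```text
time_s: 11.53
tool_pos: [0.5576, -0.2583, 0.1399]
tool_rot: [179.6, 0.1, 90.8]
force: [-2.3, -0.1, 18.9]
grip_width: 0.0093
```

move_arm:
  steps:
    - [0.5,0.25,-0.1,0,0,0,0]
    - [0.5,0,0,0.05,0,0,0]
    - [0.5,-0.25,0,0,0,0,0]
    - [0.5,-0.25,0,0,0,0,0]
    - [0.5,0,0,0.05,0,0,0]

```text
time_s: 11.95
tool_pos: [0.5573, -0.2596, 0.1389]
tool_rot: [179.6, -0.0, 90.8]
force: [-1.9, 2.5, 22.1]
grip_width: 0.0088
```

move_arm:
  steps:
    - [0.5,0.25,0,0,0,0,0]
    - [0.5,0.25,-0.05,0,0,0,0]
    - [0.5,0,0,0.0,0,0,0]
    - [0.5,-0.25,0,0,0,0,0]
    - [0.5,0,0,0,0,0,0]

```text
time_s: 12.37
tool_pos: [0.5562, -0.258, 0.1379]
tool_rot: [179.6, 0.1, 90.8]
force: [-1.2, 1.5, 13.8]
grip_width: 0.0089
```

```bash
python3 - <<'E'
from h import *
plan([.5555,-.2566,.1314],90.9)
s=shot('scene','s14.png'); d=shot('side','d14.png')
a=cv2.resize(s['img'][180:220,180:230,::-1],None,fx=8,fy=8,interpolation=2);b=cv2.resize(d['img'][150:190,287:337,::-1],None,fx=8,fy=8,interpolation=2)
cv2.imwrite('pics/z14.png',np.hstack([a,b]))
E
```

```text
t 12.37 pos [ 0.5562 -0.258   0.1379] rot [1.7963e+02 7.0000e-02 9.0820e+01] F [-1.2  1.5 13.8] M [0.07 0.29 0.  ] w 0.0089 j7 33.9
shift(now-frame) cm [ 0.14 -0.08  0.65] shift(target frame) cm [ 0.14 -0.07  0.65] turn [ 0.0064  0.0013 -0.0014]
```

View pics/z14.png

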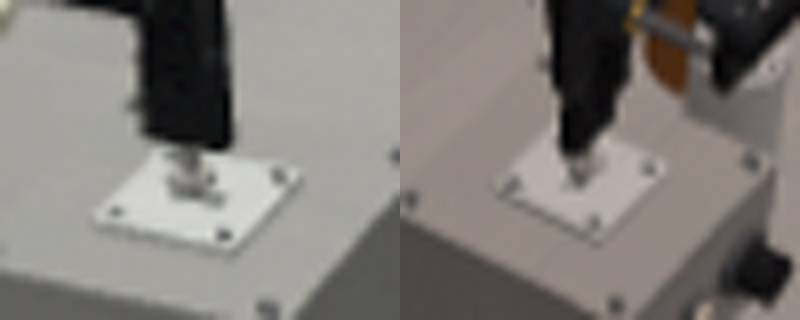

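It is going in: the collar is a few mm above the plate and the push has dropped to 14 N. I'll keep rocking and pushing.

move_arm:
  steps:
    - [0.5,0.3,-0.05,0.1,0,0,0]
    - [0.5,0,0,0.05,0,0,0]
    - [0.5,-0.25,0,0.05,0,0,0]
    - [0.5,-0.2,0,0.05,0,0,0]
    - [0.5,0,0,0,0,0,0]

```text
time_s: 12.88
tool_pos: [0.5564, -0.2586, 0.1361]
tool_rot: [179.6, -0.0, 90.8]
force: [-0.7, 2.9, 18.0]
grip_width: 0.0089
```

move_arm:
  steps:
    - [0.5,0.25,0,0.05,0,0,0]
    - [0.5,0.25,0,0.05,0,0,0]
    - [0.5,0,0,0.0,0,0,0]
    - [0.5,-0.25,0,0,0,0,0]
    - [0.5,0,0,0,0,0,0]

```text
time_s: 13.3
tool_pos: [0.5556, -0.257, 0.134]
tool_rot: [179.7, 0.1, 90.8]
force: [0.2, -0.0, 10.8]
grip_width: 0.0092
```

move_arm:
  steps:
    - [0.5,0.15,0,0.1,0,0,0]
    - [0.5,0,0,0.1,0,0,0]
    - [0.5,-0.25,0,0.05,0,0,0]
    - [0.5,0.1,0,0.0,0,0,0]
    - [0.5,0,0,0,0,0,0]

```text
time_s: 13.72
tool_pos: [0.556, -0.2561, 0.1311]
tool_rot: [179.7, 0.0, 90.9]
force: [0.6, -0.5, 11.9]
grip_width: 0.0091
```

move_arm:
  steps:
    - [0.5,0,0,0.1,0,0,0]
    - [0.5,0,0,0.1,0,0,0]
    - [0.5,0,0,0,0,0,0]
    - [0.5,0,0,0,0,0,0]

```text
time_s: 14.05
tool_pos: [0.5565, -0.2563, 0.1311]
tool_rot: [179.6, 0.0, 90.9]
force: [-2.2, 1.6, 20.1]
grip_width: 0.0087
```

```bash
python3 - <<'E'
from h import *
plan([.5555,-.2566,.1314],90.9)
s=shot('scene','s15.png'); d=shot('side','d15.png')
a=cv2.resize(s['img'][180:220,180:230,::-1],None,fx=8,fy=8,interpolation=2);b=cv2.resize(d['img'][150:190,287:337,::-1],None,fx=8,fy=8,interpolation=2)
cv2.imwrite('pics/z15.png',np.hstack([a,b]))
E
```

```text
t 14.05 pos [ 0.5565 -0.2563  0.1311] rot [1.7956e+02 3.0000e-02 9.0860e+01] F [-2.2  1.6 20.1] M [0.43 0.62 0.02] w 0.0087 j7 34.0
shift(now-frame) cm [-0.02 -0.1  -0.03] shift(target frame) cm [-0.02 -0.1  -0.03] turn [ 0.0077  0.0005 -0.0007]
```

View pics/z15.png

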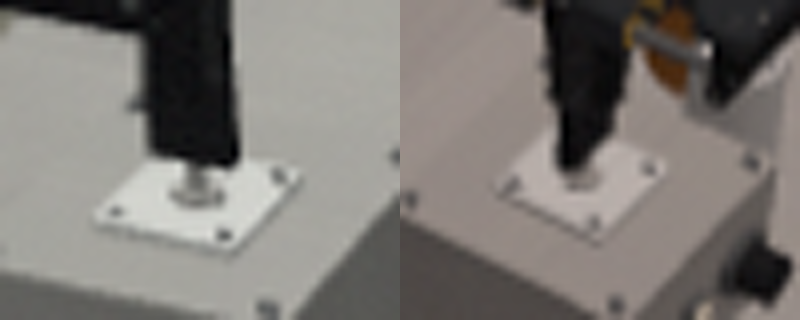

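Home: z stays at 0.1311 while the push rises from 12 to 20 N, and both views show the collar on the plate. Now the turn.

move_arm:
  steps:
    - [0.5,0,-0.05,0,0,0,0.05]
    - [0.5,0,0,0,0,0,0.08]
    - [0.5,0,0,0,0,0,0.08]
    - [0.5,0,0,0,0,0,0.08]
    - [0.5,0,0,0,0,0,0]

```text
time_s: 14.57
tool_pos: [0.5565, -0.2566, 0.131]
tool_rot: [179.5, -0.1, 74.1]
force: [-0.3, 1.6, 19.1]
grip_width: 0.0089
```

```bash
python3 - <<'E'
from h import *
plan([.5555,-.2566,.1314],0.5)
E
```

```text
t 14.57 pos [ 0.5565 -0.2566  0.131 ] rot [ 1.795e+02 -6.000e-02  7.407e+01] F [-0.3  1.6 19.1] M [0.25 0.33 0.08] w 0.0089 j7 18.3
shift(now-frame) cm [-0.03 -0.1  -0.04] shift(target frame) cm [-0.1  -0.   -0.04] turn [ 0.0067 -0.0065  1.284 ]
```

Turning freely, with 0.08 N m on the wrist.

move_arm:
  steps:
    - [0.5,0,0,0,0,0,0.09]
    - [0.5,0,0,0,0,0,0.09]
    - [0.5,0,0,0,0,0,0.09]
    - [0.5,0,0,0,0,0,0.09]
    - [0.5,0,0,0,0,0,0.09]

```text
time_s: 14.98
tool_pos: [0.5568, -0.2566, 0.1311]
tool_rot: [179.6, -0.3, 48.2]
force: [-1.2, 1.2, 18.6]
grip_width: 0.009
```

move_arm:
  steps:
    - [0.5,0,0,0,0,0,0.09]
    - [0.5,0,0,0,0,0,0.09]
    - [0.5,0,0,0,0,0,0.09]
    - [0.5,0,0,0,0,0,0.09]
    - [0.5,0,0,0,0,0,0.09]

```text
time_s: 15.4
tool_pos: [0.5569, -0.2566, 0.131]
tool_rot: [179.7, -0.5, 22.5]
force: [0.6, 1.8, 21.0]
grip_width: 0.0087
```

```bash
python3 - <<'E'
from h import *
plan([.5555,-.2566,.1314],0.5)
E
```

```text
t 15.4 pos [ 0.5569 -0.2566  0.131 ] rot [179.73  -0.46  22.48] F [ 0.6  1.8 21. ] M [0.26 0.15 0.21] w 0.0087 j7 -29.4
shift(now-frame) cm [-0.13 -0.06 -0.04] shift(target frame) cm [-0.14 -0.   -0.04] turn [ 0.0031 -0.0089  0.3836]
```

move_arm:
  steps:
    - [0.5,0,0,0,0,0,0.09]
    - [0.5,0,0,0,0,0,0.09]
    - [0.5,0,0,0,0,0,0.09]
    - [0.5,0,0,0,0,0,0.06]
    - [0.5,0,0,0,0,0,0]

```text
time_s: 15.82
tool_pos: [0.5571, -0.2568, 0.131]
tool_rot: [179.9, -0.5, 3.7]
force: [0.6, 1.9, 21.0]
grip_width: 0.009
```

```bash
python3 - <<'E'
from h import *
plan([.5555,-.2566,.1314],0.5)
E
```

```text
t 15.82 pos [ 0.5571 -0.2568  0.131 ] rot [179.86  -0.53   3.67] F [ 0.6  1.9 21. ] M [0.36 0.08 0.13] w 0.009 j7 -46.4
shift(now-frame) cm [-0.16 -0.03 -0.04] shift(target frame) cm [-0.16 -0.02 -0.04] turn [ 0.0023 -0.0092  0.0554]
```

move_arm:
  steps:
    - [0.5,0,0,0,0,0,0.03]
    - [0.5,0,0,0,0,0,0.03]
    - [0.5,0,0,0,0,0,0]
    - [0.5,0,0,0,0,0,0]

```text
time_s: 16.15
tool_pos: [0.5571, -0.2568, 0.131]
tool_rot: [179.9, -0.5, 0.4]
force: [-0.1, 1.5, 20.8]
grip_width: 0.0089
```

```bash
python3 - <<'E'
from h import *
plan([.5555,-.2566,.1314],0.5)
E
```

```text
t 16.15 pos [ 0.5571 -0.2568  0.131 ] rot [179.9   -0.54   0.38] F [-0.1  1.5 20.8] M [0.28 0.04 0.14] w 0.0089 j7 -49.3
shift(now-frame) cm [-0.16 -0.02 -0.04] shift(target frame) cm [-0.16 -0.02 -0.04] turn [ 0.0018 -0.0094 -0.002 ]
```

move_arm:
  steps:
    - [0.5,0,0,0,0,0,0.03]
    - [0.5,0,0,0,0,0,0]
    - [0.5,0,0,0,0,0,0]

```text
time_s: 16.4
tool_pos: [0.5571, -0.2569, 0.131]
tool_rot: [179.9, -0.5, -1.3]
force: [0.2, 0.7, 19.6]
grip_width: 0.0088
```

```bash
python3 - <<'E'
from h import *
plan([.5555,-.2566,.1314],0.5)
E
```

```text
t 16.4 pos [ 0.5571 -0.2569  0.131 ] rot [179.92  -0.54  -1.34] F [ 0.2  0.7 19.6] M [0.27 0.09 0.22] w 0.0088 j7 -50.9
shift(now-frame) cm [-0.16 -0.02 -0.04] shift(target frame) cm [-0.16 -0.03 -0.04] turn [ 0.0016 -0.0095 -0.0321]
```

move_arm:
  steps:
    - [0.5,0,0,0,0,0,0.03]
    - [0.5,0,0,0,0,0,0]
    - [0.5,0,0,0,0,0,0]

```text
time_s: 16.65
tool_pos: [0.5571, -0.2569, 0.131]
tool_rot: [179.9, -0.5, -3.0]
force: [0.7, 0.9, 19.9]
grip_width: 0.009
```

```bash
python3 - <<'E'
from h import *
plan([.5555,-.2566,.1314],0.5)
E
```

```text
t 16.65 pos [ 0.5571 -0.2569  0.131 ] rot [179.92  -0.55  -3.04] F [ 0.7  0.9 19.9] M [0.26 0.06 0.29] w 0.009 j7 -52.4
shift(now-frame) cm [-0.16 -0.02 -0.04] shift(target frame) cm [-0.16 -0.03 -0.04] turn [ 0.0017 -0.0095 -0.0618]
```

move_arm:
  steps:
    - [0.5,0,0,0,0,0,0.03]
    - [0.5,0,0,0,0,0,0.03]
    - [0.5,0,0,0,0,0,0]
    - [0.5,0,0,0,0,0,0]

```text
time_s: 16.98
tool_pos: [0.5572, -0.2568, 0.1311]
tool_rot: [179.9, -0.5, -6.4]
force: [-0.3, 0.9, 20.1]
grip_width: 0.0089
```

```bash
python3 - <<'E'
from h import *
plan([.5555,-.2566,.1314],0.5)
d=shot('side','d16.png');s=shot('scene','s16.png');w=shot('wrist','w16.png')
a=cv2.resize(s['img'][170:220,170:235,::-1],None,fx=6,fy=6,interpolation=2);b=cv2.resize(d['img'][140:190,282:347,::-1],None,fx=6,fy=6,interpolation=2)
cv2.imwrite('pics/z16.png',np.hstack([a,b]))
E
```

```text
t 16.98 pos [ 0.5572 -0.2568  0.1311] rot [179.95  -0.55  -6.44] F [-0.3  0.9 20.1] M [0.25 0.05 0.44] w 0.0089 j7 -55.5
shift(now-frame) cm [-0.17 -0.   -0.04] shift(target frame) cm [-0.16 -0.02 -0.03] turn [ 0.0015 -0.0095 -0.1212]
```

View pics/z16.png

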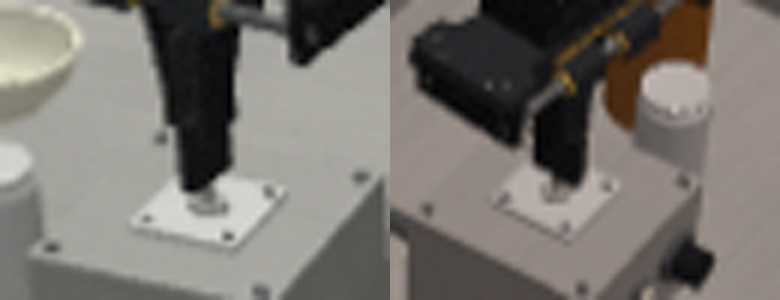

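View pics/w16.png

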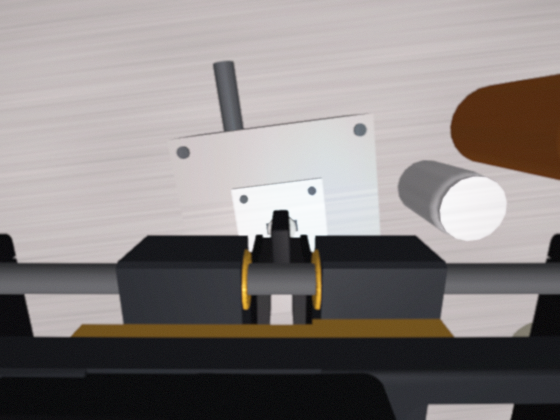

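The wrist torque climbs linearly past about yaw 0 (0.14, 0.22, 0.29, then 0.44 N m), so the plug is on its hard stop. The collar still sits on the plate in both views. Now holding.

move_arm:
  steps:
    - [0.5,0,0,0,0,0,0]
    - [0.5,0,0,0,0,0,0]
    - [0.5,0,0,0,0,0,0]
    - [0.5,0,0,0,0,0,0]
    - [0.5,0,0,0,0,0,0]

```text
time_s: 17.55
tool_pos: [0.5571, -0.2568, 0.131]
tool_rot: [180.0, -0.5, -6.4]
force: [1.2, 0.8, 20.8]
grip_width: 0.0087
```

move_arm:
  steps:
    - [0.5,0,0,0,0,0,0]
    - [0.5,0,0,0,0,0,0]
    - [0.5,0,0,0,0,0,0]
    - [0.5,0,0,0,0,0,0]
    - [0.5,0,0,0,0,0,0]

```text
time_s: 17.97
tool_pos: [0.5571, -0.2569, 0.131]
tool_rot: [179.9, -0.5, -6.4]
force: [0.6, 0.5, 19.8]
grip_width: 0.009
```

move_arm:
  steps:
    - [0.5,0,0,0,0,0,0]
    - [0.5,0,0,0,0,0,0]
    - [0.5,0,0,0,0,0,0]
    - [0.5,0,0,0,0,0,0]
    - [0.5,0,0,0,0,0,0]

```text
time_s: 18.38
tool_pos: [0.5571, -0.2569, 0.131]
tool_rot: [180.0, -0.6, -6.4]
force: [-0.1, 0.1, 19.2]
grip_width: 0.009
```

move_arm:
  steps:
    - [0.5,0,0,0,0,0,0]
    - [0.5,0,0,0,0,0,0]
    - [0.5,0,0,0,0,0,0]
    - [0.5,0,0,0,0,0,0]
    - [0.5,0,0,0,0,0,0]

```text
time_s: 18.8
tool_pos: [0.5571, -0.2569, 0.1311]
tool_rot: [180.0, -0.5, -6.4]
force: [0.1, 1.6, 20.8]
grip_width: 0.0089
```

move_arm:
  steps:
    - [0.5,0,0,0,0,0,0]
    - [0.5,0,0,0,0,0,0]
    - [0.5,0,0,0,0,0,0]
    - [0.5,0,0,0,0,0,0]
    - [0.5,0,0,0,0,0,0]

```text
time_s: 19.22
tool_pos: [0.5571, -0.2568, 0.131]
tool_rot: [180.0, -0.5, -6.4]
force: [0.5, 1.2, 20.5]
grip_width: 0.009
```

move_arm:
  steps:
    - [0.5,0,0,0,0,0,0]
    - [0.5,0,0,0,0,0,0]
    - [0.5,0,0,0,0,0,0]
    - [0.5,0,0,0,0,0,0]
    - [0.5,0,0,0,0,0,0]

```text
time_s: 19.63
tool_pos: [0.5571, -0.2568, 0.1311]
tool_rot: [180.0, -0.6, -6.4]
force: [-0.0, 2.2, 20.7]
grip_width: 0.009
```

move_arm:
  steps:
    - [0.5,0,0,0,0,0,0]
    - [0.5,0,0,0,0,0,0]
    - [0.5,0,0,0,0,0,0]
    - [0.5,0,0,0,0,0,0]
    - [0.5,0,0,0,0,0,0]

```text
time_s: 20.05
tool_pos: [0.5571, -0.2569, 0.131]
tool_rot: [179.9, -0.5, -6.4]
force: [-0.1, 0.2, 19.8]
grip_width: 0.0089
```

move_arm:
  steps:
    - [0.5,0,0,0,0,0,0]
    - [0.5,0,0,0,0,0,0]
    - [0.5,0,0,0,0,0,0]
    - [0.5,0,0,0,0,0,0]
    - [0.5,0,0,0,0,0,0]

```text
time_s: 20.47
tool_pos: [0.5572, -0.2568, 0.1311]
tool_rot: [180.0, -0.6, -6.4]
force: [0.1, 2.4, 20.2]
grip_width: 0.009
```

move_arm:
  steps:
    - [0.5,0,0,0,0,0,0]
    - [0.5,0,0,0,0,0,0]
    - [0.5,0,0,0,0,0,0]
    - [0.5,0,0,0,0,0,0]
    - [0.5,0,0,0,0,0,0]

```text
time_s: 20.88
tool_pos: [0.5571, -0.2568, 0.131]
tool_rot: [180.0, -0.5, -6.4]
force: [-0.3, 1.3, 20.6]
grip_width: 0.0093
```

```bash
python3 - <<'E'
from h import *
plan([.5555,-.2566,.1314],0.5)
s=shot('scene','s17.png')
E
```

```text
t 20.88 pos [ 0.5571 -0.2568  0.131 ] rot [179.95  -0.55  -6.44] F [-0.3  1.3 20.6] M [0.24 0.08 0.41] w 0.0093 j7 -55.4
shift(now-frame) cm [-0.16 -0.   -0.04] shift(target frame) cm [-0.16 -0.02 -0.04] turn [ 0.0014 -0.0095 -0.1211]
```

View pics/s17.png

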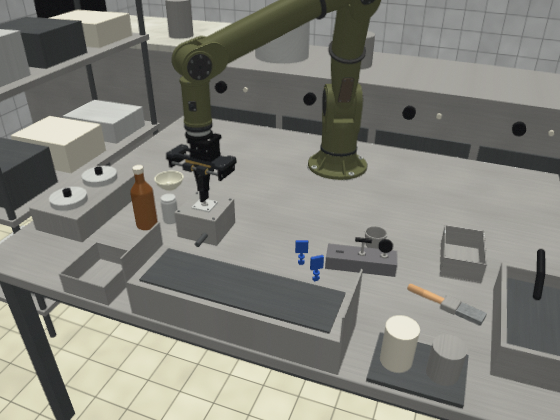

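The hold lasted 3.9 s with steady torque (0.41 N m) and push (20 N). The T and disc keys are still in the rack at (363,241) and (386,246), and the shaker, bottle and bowl haven't moved. Handing in.

```bash
python3 -c "
from h import *
print(job.sign_off())"
```

```text
the job is handed in; nothing more can be done
None
```

I took the key with the flat rectangular grip from the end slot of the rack and pushed it into the ignition box. I rocked it past the two pins until the collar met the plate, and only then turned it clockwise to the stop. I held it there for about 3.9 s and handed in at about 21 s, still gripping, pushing and turning.

**Pushed home:** the tool height stayed at 0.131 m while the push rose from 12 to 20 N. That puts the tip about 26 mm deep, and the scene and side views show the collar on the plate.

**Turned to the stop:** the tool turned about 97°, and the wrist torque rose steadily over the last few degrees to about 0.4 N m. I take that as the plug being on its stop. I could not see the plug angle itself. The tool turned about 7° farther than the key should need, and I put that down to give in the grip.

**Rest of the scene:** the last scene picture shows the T and disc keys still in the rack and nothing else visibly moved. The push read about 22 N at most, and I saw no sign of the key slipping.

**Disagreements:**
- The cameras disagreed by about 2 mm on where the slot is.
- The wrist view hinted that the key sat tilted by about 1° in the grip. The key still went in.

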